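Sort the turned ware for drying

ROBOT

A 7-joint arm with a two-finger parallel gripper is mounted at the origin on the work surface. World frame = base frame: x ahead of the robot, y to its left, z up, the work surface at z = 0. Lengths are in m, angles in rad, forces in N, time in s.
With the tool pointing down it reaches from about 0.4 to 0.9 m from the base axis. Payload 5.5 kg.
Tool frame: the origin (TCP) lies midway between the tips of the shut fingers; the grasp point (between the pads) lies 19 mm behind it; z points along the fingers, y is the direction in which the jaws open and shut (so a half turn about z gives the same grasp; the last joint's range is limited). The gripper opens to 85 mm and grips with 20 to 120 N. Pads are 22 mm wide; open, the fingers measure 114 mm over their backs; the gripper's body (76 mm by 85 mm) begins 54 mm behind the grasp point. The pads swing forward as they close: fully open they stand 13 mm farther back than shut.
Start: joints at [1.417, 0.501, -0.427, 1.55, 0.221, 1.138, -0.21], TCP at [0.263, -0.594, 0.231] pointing down, gripper open.
Joint ranges: [-2.88, 2.88], [-0.31, 2.03], [-1.54, 1.56], [0.2, 2.42], [-1.41, 4.55], [0.19, 2.02], [-2.57, 2.57]. Speed limits (rad/s): [2.57, 2.57, 3.14, 3.14, 3.14, 3.14, 3.14].

INTERFACE

Orientations are given as a unit quaternion [w, x, y, z].
In Python, from cell import ctrl, effector, solver, camera, camera_params, silhouettes, spot_point gives the robot as it stands. Calls block until the motion is done:
- ctrl.move_ptp(position, orientation): joint-space move of the TCP to a pose.
- ctrl.move_linear(position, orientation=None, rate=0.15, threshold=None): straight line of the TCP; orientation=None keeps the orientation; rate is the mean speed in m/s. With threshold (N) it stops when the force on the tool has changed by that much, and returns True; else False.
- ctrl.goto_joints(angles): joint-space move.
- effector.move_gripper(opening): finger opening in m; the grip force is fixed at half the most; returns when the fingers have stopped.
- ctrl.sleep(seconds).
- solver.solve_ik(position, orientation): joint angles nearest the present ones, or None.
- ctrl.observe(): the state.
- camera(name): name is "side" or "top" or "wrist"; returns the picture (480x640x3 uint8, red, green, blue); there is no depth.
- camera_params(name): a dict with "mtx" (3x3 intrinsics, pixels), "extrinsics" (4x4, takes a point from camera to world coordinates). Camera axes: x right, y up, looking along -z (the intrinsics and any distortion apply to the point x, -y, -z); pixel columns grow to the right and rows downward; lengths in m; the calibration is good to about 2 mm. A picture is of the moment at which its call begins: read the wrist's pose just before it. camera_params takes no time and is no camera call; for the wrist camera it gives the pose at the moment of the call.
A pose or a line that the arm cannot do raises ctrl.Unreachable and nothing moves.
- ctrl.sign_off(): hands the job in, once; it reports no verdict.
Trained networks look in the newest picture that a camera, given by its name, has taken for a name from the list of things; names that differ only in an ending like _2 or _b are one class to them, and where a whole thing is asked for, a point or a joint stands for the part that bears it (a point fixed in the world has none). Each returns a list of dicts, best first, with "p" (0 to 1); they miss things now and then, are a little off and sometimes report something else, mostly with a low value. They report only what shows in the picture. A call takes as long as a camera call.
- silhouettes(camera, query): "pixels" (480x640 bool, what is visible of it).
- spot_point(camera, query): "point" ([x, y, z] in m, in the coordinates of the camera as it stood for that picture, good to about 4 mm: a listed point, or the origin of a listed thing).
The state is a dict: "t": time; "joint_pos": joint angles; "joint_velocities": joint speeds; "joint_torque": joint torques, N m; "ee_pos": TCP position; "tool_rot": TCP orientation; "ft_force": force on the tool from outside, world axes, zero at the start; "wrist_torque": the same for the moment, N m; "finger_gap": finger opening in m.
Only numpy, scipy, OpenCV 4.12 (cv2) and the standard library are available. Lean on these libraries where they do the work, as an engineer would, in place of code of your own. Each camera call takes 0.05 s, during which the arm holds its last target.

TASK

Sort the turned ware on the bench for the drying room: stand both tall beakers on the narrow wooden ware board with their feet wholly on it, stand both egg cups on the floor of the rimmed plywood tray, and lay the jar lid, knob up, in the middle of the round plaster bat. The unfired clay is brittle, so set every piece down upright without dropping it or tipping it over.

Things in the scene. Friction and masses are not known exactly. Their poses are not given: they have to be found in the camera images.
- beaker1: Turned clay beaker standing upright on the bench, open at the top: 95 mm tall, slight taper, outside diameter 51 mm at the foot, 56 at 65 mm height, 58 at the rim, wall 4.5 mm, 0.2 kg. Alike: two, the tallest pieces. Origin: centre of its foot; z up its axis; round. A grip of 40 N holds it. Flat hand tools up to 10 mm high, no part of the job, lie between the pieces.
- beaker2: Turned clay beaker standing upright on the bench, open at the top: 95 mm tall, slight taper, outside diameter 51 mm at the foot, 56 at 65 mm height, 58 at the rim, wall 4.5 mm, 0.2 kg. Alike: two, the tallest pieces. Origin: centre of its foot; z up its axis; round. A grip of 40 N holds it. Flat hand tools up to 10 mm high, no part of the job, lie between the pieces.
- eggcup1: Turned clay egg cup standing upright on the bench: 62 mm tall, foot 38 mm across, stem 17 mm thick at 20 mm height, above it an open bowl, outside diameter 45 mm at 44 mm height, 47 at the rim, wall 4 mm, 0.08 kg. Two alike; from above a smaller ring than a beaker. Origin: centre of the foot's underside; z up its axis; round. Take it by the bowl, 25 N holds it.
- eggcup2: Turned clay egg cup standing upright on the bench: 62 mm tall, foot 38 mm across, stem 17 mm thick at 20 mm height, above it an open bowl, outside diameter 45 mm at 44 mm height, 47 at the rim, wall 4 mm, 0.08 kg. Two alike; from above a smaller ring than a beaker. Origin: centre of the foot's underside; z up its axis; round. Take it by the bowl, 25 N holds it.
- jarlid: Turned clay jar lid lying knob up on the bench: round, 66 mm in diameter, flat underside, 7 mm thick at the edge, doming to 15 mm where the knob begins; knob 24 mm in diameter from 28 to 42 mm height on an 18 mm neck, top at 45 mm; 0.11 kg. Origin: centre of its underside; z up through the knob; round. Take it by the knob, 30 N holds it.
- wareboard: Ware board: bare dark wooden plank fixed to the bench, 80 mm wide (its x) and 240 mm long (its y), on two battens, flat top 20 mm above its origin, no rim. Origin: centre of its underside, at bench level; z up. There is room for two beakers side by side along its length.
- rimtray: Shallow open plywood tray fixed to the bench, outside 86 mm wide (its x) and 220 mm long (its y), inside 70 by 204 mm; walls 8 mm thick, rim 30 mm above the bench, inner floor 8 mm above its origin. Origin: centre of its underside, at bench level; z up.
- bat: Round white plaster bat (drying slab) fixed to the bench, 170 mm in diameter, flat top 22 mm above its origin, empty. Origin: centre of its underside, at bench level; z up.

How it is judged:
At the end, for the whole second after the job is handed in: Beakers: foot on the board's top, centre within 17 mm of its long centre line and 98 mm of its middle. Egg cups: foot on the tray's floor, inside the rim. Lid: knob up on the bat, within 15 mm of its centre. Heights within 4 mm, all lean under 0.1 rad, released, at rest (under 0.02 m/s) (x of beaker1 in the frame of wareboard between -0.017 and 0.017 m and y of beaker1 in the frame of wareboard between -0.098 and 0.098 m and z of beaker1 in the frame of wareboard between 0.016 and 0.024 m and x of beaker2 in the frame of wareboard between -0.017 and 0.017 m and y of beaker2 in the frame of wareboard between -0.098 and 0.098 m and z of beaker2 in the frame of wareboard between 0.016 and 0.024 m and x of eggcup1 in the frame of rimtray between -0.035 and 0.035 m and y of eggcup1 in the frame of rimtray between -0.102 and 0.102 m and z of eggcup1 in the frame of rimtray between 0.004 and 0.012 m and x of eggcup2 in the frame of rimtray between -0.035 and 0.035 m and y of eggcup2 in the frame of rimtray between -0.102 and 0.102 m and z of eggcup2 in the frame of rimtray between 0.004 and 0.012 m and horizontal distance between jarlid and bat below 0.015 m and z of jarlid in the frame of bat between 0.018 and 0.026 m and angle between each of beaker1, beaker2, eggcup1, eggcup2, jarlid's own z axis and vertical below 0.1 rad and linear speed of each of beaker1, beaker2, eggcup1, eggcup2, jarlid below 0.02 m/s and contact force between each of beaker1, beaker2, eggcup1, eggcup2, jarlid and the fingers below 0.1 N); the robot touches nothing.
It fails at once if a piece of ware tips over (leans by more than 35 degrees) (angle between any of beaker1, beaker2, eggcup1, eggcup2, jarlid's own z axis and vertical above 0.61 rad).
It fails at once if a piece of ware is dropped (moves faster than 0.7 m/s while the fingers do not hold it, a fall of about 25 mm) ((linear speed of beaker1 above 0.7 m/s and contact force between beaker1 and the fingers below 0.1 N) or (linear speed of beaker2 above 0.7 m/s and contact force between beaker2 and the fingers below 0.1 N) or (linear speed of eggcup1 above 0.7 m/s and contact force between eggcup1 and the fingers below 0.1 N) or (linear speed of eggcup2 above 0.7 m/s and contact force between eggcup2 and the fingers below 0.1 N) or (linear speed of jarlid above 0.7 m/s and contact force between jarlid and the fingers below 0.1 N)).
It also fails if it takes over 131 s, if anything falls off the work surface, if the arm or the gripper's body presses on something with over 40 N, if the wrist force passes 120 N, or if a joint passes its speed limit or range.

## Working session

There is one attempt and no reset: what is moved stays moved. The work goes in short steps, each a Python script; the robot and the scene stay as the last script left them, time stands still between calls to the robot, and variables do not carry over. Pictures are saved under pics/ and viewed, and the job is handed in when it is done.

```bash
ls; mkdir -p pics; python3 - <<'E'
from cell import *
import cv2,numpy as np
for n in("top","side","wrist"):
    im=camera(n);cv2.imwrite(f"pics/{n}0.png",im[:,:,::-1])
    p=camera_params(n);print(n,p.keys());print(np.round(p["mtx"],1));print(np.round(p["extrinsics"],3))
    E=p["extrinsics"]
    if n!="wrist":
        for q in["beaker1","eggcup1","jarlid","wareboard","rimtray","bat"]:
            for d in spot_point(n,q):
                print(q,round(d["p"],2),np.round((E@np.r_[d["point"],1])[:3],3))
o=ctrl.observe();print(o["t"],o["tool_rot"],o["ee_pos"],o["finger_gap"])
E
```

```text
pics
top dict_keys(['mtx', 'extrinsics'])
[[520.6   0.  325.3]
 [  0.  520.6 234. ]
 [  0.    0.    1. ]]
[[ 0.027  0.994 -0.105  0.383]
 [-1.     0.026 -0.003  0.014]
 [ 0.     0.105  0.994  0.945]
 [ 0.     0.     0.     1.   ]]
beaker1 0.96 [ 0.336  0.291 -0.   ]
beaker1 0.34 [0.574 0.27  0.001]
eggcup1 0.76 [ 0.425  0.163 -0.001]
eggcup1 0.58 [ 0.46  -0.017  0.001]
eggcup1 0.17 [0.337 0.293 0.001]
jarlid 0.67 [ 0.428 -0.163  0.002]
wareboard 0.63 [0.577 0.271 0.003]
rimtray 0.7 [ 0.619 -0.015 -0.001]
bat 0.64 [ 0.571 -0.282 -0.001]
side dict_keys(['mtx', 'extrinsics'])
[[496.2   0.  317.8]
 [  0.  496.2 245.5]
 [  0.    0.    1. ]]
[[-0.926  0.264 -0.268  0.202]
 [-0.376 -0.64   0.67   0.657]
 [ 0.005  0.722  0.692  0.707]
 [ 0.     0.     0.     1.   ]]
beaker1 0.73 [0.334 0.29  0.001]
beaker1 0.65 [ 0.337 -0.273  0.004]
beaker1 0.22 [0.418 0.16  0.001]
eggcup1 0.82 [ 0.419  0.159 -0.001]
eggcup1 0.56 [ 0.463 -0.019 -0.003]
jarlid 0.96 [ 0.432 -0.161  0.005]
wareboard 0.91 [0.579 0.272 0.001]
wareboard 0.54 [ 0.62  -0.013  0.   ]
rimtray 0.87 [ 0.617 -0.015  0.   ]
bat 0.77 [ 0.568 -0.286  0.   ]
wrist dict_keys(['mtx', 'extrinsics'])
[[401.8   0.  323.2]
 [  0.  401.8 240.5]
 [  0.    0.    1. ]]
[[ 0.405  0.871  0.277  0.333]
 [-0.914  0.386  0.122 -0.563]
 [-0.001 -0.303  0.953  0.374]
 [ 0.     0.     0.     1.   ]]
0.75 [3.95613427e-05 9.78353739e-01 2.06939506e-01 2.64030762e-06] [ 0.26316794 -0.59436165  0.23133697] 0.0854695696341199
```

View pics/top0.png

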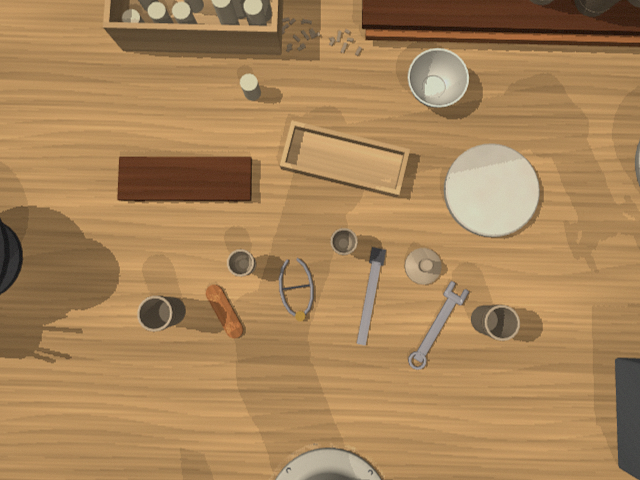

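View pics/side0.png

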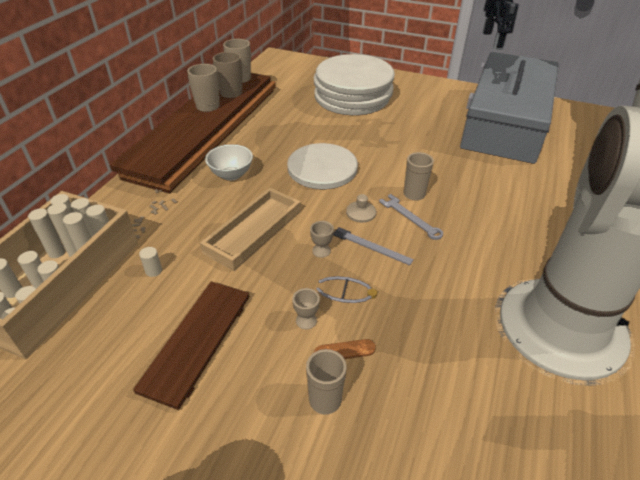

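The top view shows the beakers at (156,313) and (502,322), the egg cups at (241,263) and (344,241), and the lid at (424,266). The board is at (185,178), the tray, turned, at (345,158), and the bat at (492,190). Next I'll refine these poses by fitting model outlines to the silhouettes.

```bash
cat > fit.py <<'E'
from cell import *
import cv2,numpy as np
from scipy.optimize import minimize
def ring(r,z,n=48):
    a=np.linspace(0,2*np.pi,n,endpoint=False);return np.c_[r*np.cos(a),r*np.sin(a),0*a+z]
def box(w,l,h): return np.array([[x,y,z] for x in(-w/2,w/2) for y in(-l/2,l/2) for z in(0,h)])
M={"beaker":[np.r_[ring(.0255,0),ring(.028,.065),ring(.029,.095)]],
"eggcup":[np.r_[ring(.019,0),ring(.019,.004)],np.r_[ring(.0085,.02),ring(.0225,.044),ring(.0235,.062)],np.r_[ring(.0085,.004),ring(.0085,.03)]],
"jarlid":[np.r_[ring(.033,0),ring(.033,.007),ring(.009,.015)],np.r_[ring(.012,.028),ring(.012,.042),ring(.009,.045)],np.r_[ring(.009,.015),ring(.009,.028)]],
"wareboard":[box(.08,.24,.02)],"rimtray":[box(.086,.22,.03)],"bat":[np.r_[ring(.085,0),ring(.085,.022)]]}
def proj(P,p):
    E=np.linalg.inv(p["extrinsics"]);c=P@E[:3,:3].T+E[:3,3]
    u=(p["mtx"]@(c*[1,-1,-1]).T).T;return u[:,:2]/u[:,2:]
def render(k,v,p,S=4):
    m=np.zeros((480*S,640*S),np.uint8);c,s=np.cos(v[2]),np.sin(v[2])
    for P in M[k]:
        Q=P@np.array([[c,s,0],[-s,c,0],[0,0,1]])+[v[0],v[1],0]
        h=cv2.convexHull(((proj(Q,p)+.5)*S).astype(np.float32));cv2.fillConvexPoly(m,h.round().astype(np.int32),1)
    return m
def fit(k,mask,p,v0,yaw,S=4):
    t=cv2.resize(mask.astype(np.float32),None,fx=S,fy=S,interpolation=cv2.INTER_LINEAR)>.5
    def f(v):
        r=render(k,[v[0],v[1],v[2] if yaw else 0],p,S)>0
        return 1-(r&t).sum()/max(1,(r|t).sum())
    best=None
    for y in (np.linspace(0,np.pi,6,endpoint=False) if yaw else [0]):
        x0=[v0[0],v0[1],y][:3 if yaw else 2]
        sx=[np.array(x0)]+[np.array(x0)+d for d in np.diag([.01,.01,.3])[:len(x0),:len(x0)]]
        r=minimize(f,x0,method="Nelder-Mead",options=dict(initial_simplex=sx,xatol=2e-4,fatol=1e-4,maxiter=120))
        if best is None or r.fun<best.fun:best=r
    return best.x,1-best.fun
def unproj(u,v,z,p):
    d=np.linalg.inv(p["mtx"])@[u,v,1]*[1,-1,-1];E=p["extrinsics"];d=E[:3,:3]@d;o=E[:3,3]
    return o+d*(z-o[2])/d[2]
E
cat > look.py <<'E'
from fit import *
for n in("top","side"):
    im=camera(n);p=camera_params(n);ov=im.copy()
    for k,q in[("beaker","beaker1"),("eggcup","eggcup1"),("jarlid",)*2,("wareboard",)*2,("rimtray",)*2,("bat",)*2]:
        for d in silhouettes(n,q):
            m=d["pixels"]
            if m.sum()<50: continue
            ys,xs=np.nonzero(m);v0=unproj(xs.mean(),ys.mean(),.03,p)
            x,i=fit(k,m,p,v0,k in("wareboard","rimtray"))
            print(n,k,round(d["p"],2),"px",xs.mean().round(),ys.mean().round(),np.round(x,4),"iou",round(i,3))
            c,_=cv2.findContours(cv2.resize(render(k,list(x)+[0],p),(640,480),interpolation=cv2.INTER_AREA),0,1)
            if i>.6: cv2.drawContours(ov,c,-1,(255,0,0),1)
    cv2.imwrite(f"pics/{n}_fit.png",ov[:,:,::-1])
E
time python3 look.py
```

```text
top beaker 0.64 px 160.0 312.0 [0.3379 0.2888] iou 0.964
top beaker 0.6 px 496.0 321.0 [ 0.3386 -0.2726] iou 0.93
top eggcup 0.92 px 241.0 262.0 [0.4246 0.1596] iou 0.87
top eggcup 0.83 px 344.0 241.0 [ 0.4658 -0.015 ] iou 0.951
top jarlid 0.65 px 423.0 265.0 [ 0.4304 -0.1607] iou 0.975
top wareboard 0.86 px 185.0 178.0 [0.5778 0.2744 3.1681] iou 0.979
top rimtray 0.92 px 344.0 158.0 [ 0.6207 -0.0141 -0.2226] iou 0.977
top rimtray 0.6 px 344.0 241.0 [ 0.5179 -0.0301  0.9061] iou 0.085
top bat 0.84 px 492.0 190.0 [ 0.5708 -0.2823] iou 0.983
side beaker 0.85 px 325.0 380.0 [0.3365 0.2883] iou 0.922
side beaker 0.66 px 417.0 175.0 [ 0.3369 -0.2737] iou 0.965
side eggcup 0.9 px 322.0 238.0 [ 0.4628 -0.0149] iou 0.914
side eggcup 0.61 px 305.0 307.0 [0.4241 0.1592] iou 0.951
side jarlid 0.74 px 360.0 210.0 [ 0.429  -0.1606] iou 0.956
side wareboard 0.74 px 191.0 346.0 [0.5773 0.2723 0.0308] iou 0.968
side rimtray 0.82 px 250.0 228.0 [ 0.6192 -0.0154  2.9229] iou 0.98
side bat 0.78 px 322.0 166.0 [ 0.5703 -0.2838] iou 0.924
real	0m51.661s
user	0m45.190s
sys	0m0.420s
```

View pics/top_fit.png

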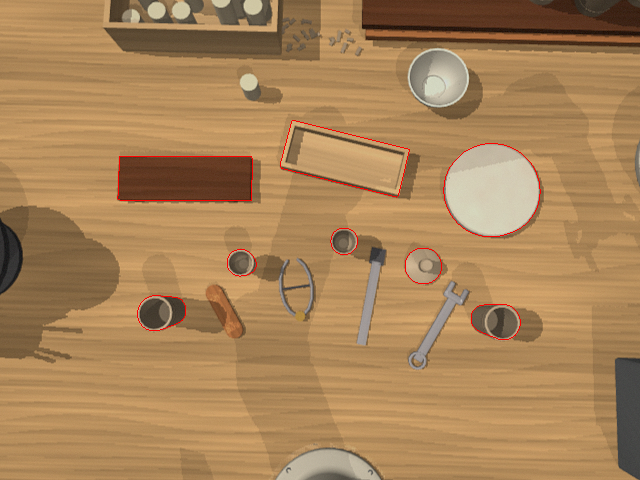

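View pics/side_fit.png

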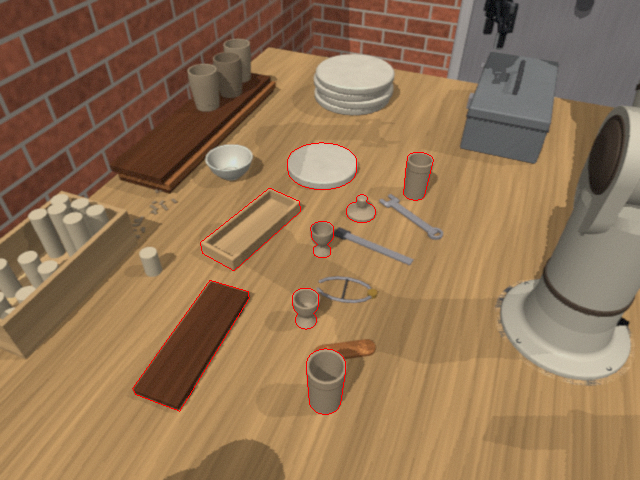

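The fitted outlines lie on all the pieces and fixtures in both views, and the two cameras agree within about 3 mm. Next is an IK check of all the pick and place waypoints.

```bash
cat > plan.py <<'E'
from cell import *
import numpy as np
B1=(.3375,.2886);B2=(.3378,-.2732);E1=(.4244,.1594);E2=(.4643,-.015);L=(.430,-.1607)
def loc(o,yaw,y): return (o[0]-np.sin(yaw)*y,o[1]+np.cos(yaw)*y)
board=(.5776,.2733);by=.029;tray=(.620,-.0148);ty=-.2206;bat=(.5706,-.283)
# name: pick, place, grasp tcp z, support h, psi candidates, opening
J={"b1":(B1,loc(board,by,.06),.041,.020,.029,.085),
"b2":(B2,loc(board,by,-.06),.041,.020,.029,.085),
"e1":(E1,loc(tray,ty,.048),.024,.008,ty,.075),
"e2":(E2,loc(tray,ty,-.048),.024,.008,ty,.075),
"lid":(L,bat,.017,.022,0.,.05)}
def q(psi): return [0,np.cos(psi/2),np.sin(psi/2),0]
E
python3 - <<'E'
from plan import *
for k,(a,b,z,h,psi,o) in J.items():
    for off in (0,np.pi/2,np.pi,-np.pi/2):
        r=[]
        for c,zz in((a,z),(a,z+.16),(b,z+h),(b,z+h+.14)):
            s=solver.solve_ik([*c,zz],q(psi+off));r.append(None if s is None else np.round(s,2).tolist())
        print(k,round(psi+off,2),r)
E
```

```text
b1 0.03 [[-0.78, 0.42, 0.01, 2.19, -0.01, 0.52, -2.3], [-0.58, 0.15, -0.21, 2.08, 0.04, 0.92, -2.35], [-0.1, 0.8, -0.69, 1.62, 0.59, 0.95, -2.54], [-0.03, 0.65, -0.8, 1.53, 0.49, 1.17, -2.47]]
b1 1.6 [[0.11, 0.72, -1.09, 2.17, 0.92, 0.83, -1.54], [0.32, 0.39, -1.28, 2.06, 0.45, 1.01, -1.16], [0.1, 0.98, -1.06, 1.61, 0.93, 1.13, -1.17], [0.19, 0.92, -1.31, 1.52, 0.89, 1.39, -1.15]]
b1 3.17 [[0.23, 0.93, -1.31, 2.17, 1.12, 1.04, -0.12], [0.32, 0.39, -1.28, 2.06, 0.45, 1.01, 0.41], [-0.03, 0.85, -0.81, 1.61, 0.7, 1.0, 0.53], [0.19, 0.92, -1.31, 1.52, 0.89, 1.39, 0.42]]
b1 -1.54 [[0.23, 0.93, -1.31, 2.17, 1.12, 1.04, 1.45], [0.32, 0.39, -1.28, 2.06, 0.45, 1.01, 1.98], [0.19, 1.16, -1.31, 1.61, 1.16, 1.32, 1.86], [0.19, 0.92, -1.31, 1.52, 0.89, 1.39, 1.99]]
b2 0.03 [[0.98, 0.45, -0.42, 2.2, 0.34, 0.55, -1.24], [1.13, 0.15, -0.55, 2.09, 0.1, 0.92, -1.02], [0.13, 0.74, -0.73, 1.74, 0.61, 0.9, -2.41], [0.3, 0.65, -1.01, 1.65, 0.59, 1.17, -2.4]]
b2 1.6 [[1.19, 0.5, -0.66, 2.2, 0.55, 0.61, 0.15], [1.39, 0.2, -0.84, 2.09, 0.18, 0.93, 0.48], [0.15, 0.76, -0.76, 1.74, 0.64, 0.91, -0.86], [0.34, 0
[... 1988 characters left out ...]
9, 0.26, -0.66, 2.06, 0.2, 0.89, -1.46], [0.69, 0.71, -0.38, 1.71, 0.34, 0.79, -1.42], [0.76, 0.54, -0.47, 1.63, 0.27, 1.04, -1.36]]
lid 1.57 [[0.88, 0.6, -0.69, 2.15, 0.67, 0.62, -0.29], [1.08, 0.31, -0.89, 2.06, 0.31, 0.91, 0.01], [0.85, 0.76, -0.61, 1.7, 0.55, 0.85, 0.0], [0.94, 0.61, -0.75, 1.63, 0.45, 1.09, 0.07]]
lid 3.14 [[0.97, 0.65, -0.81, 2.14, 0.78, 0.67, 1.18], [1.25, 0.41, -1.13, 2.05, 0.46, 0.96, 1.45], [1.03, 0.88, -0.9, 1.69, 0.82, 0.98, 1.39], [1.09, 0.72, -1.01, 1.62, 0.65, 1.17, 1.5]]
lid -1.57 [[0.02, 0.51, 0.33, 2.17, -0.34, 0.5, -2.53], [-0.55, 0.31, 1.0, 2.1, -0.34, 0.89, -2.5], [-0.3, 1.04, 1.12, 1.74, -1.06, 1.1, -1.94], [-0.38, 0.95, 1.35, 1.67, -0.96, 1.33, -1.99]]
```

```bash
cat > pp.py <<'E'
from plan import *
import cv2
PS={"b1":1.6,"b2":1.6,"e1":2.92,"e2":2.92,"lid":1.57}
def st(m):
    o=ctrl.observe();print(m,"t%.1f"%o["t"],np.round(o["ee_pos"],4),"gap %.4f"%o["finger_gap"],"F",np.round(o["ft_force"],1));return o
def snap(tag,cams=("side",)):
    for n in cams: cv2.imwrite(f"pics/{tag}_{n}.png",camera(n)[:,:,::-1])
def pick(k,first=False):
    a,b,z,h,_,op=J[k];Q=q(PS[k])
    hi=max(z+.16,.20)
    if first: ctrl.move_ptp([*a,hi],Q)
    else: ctrl.move_linear([*a,hi],Q,rate=.22)
    effector.move_gripper(op)
    ctrl.move_linear([*a,z+.05],Q,rate=.15)
    r=ctrl.move_linear([*a,z],Q,rate=.06,threshold=12);st(f"{k} down hit={r}")
    effector.move_gripper(0);st("gripped")
def lift(k):
    a,b,z,h,_,op=J[k];Q=q(PS[k])
    ctrl.move_linear([*a,z+.03],Q,rate=.06)
    ctrl.move_linear([*a,z+.14],Q,rate=.15);st("lifted")
def place(k):
    a,b,z,h,_,op=J[k];Q=q(PS[k])
    ctrl.move_linear([*b,z+.14],Q,rate=.2)
    ctrl.move_linear([*b,z+h+.015],Q,rate=.12)
    ctrl.sleep(.3);st("above")
    r=ctrl.move_linear([*b,z+h-.003],Q,rate=.015,threshold=4);o=st(f"{k} set hit={r}")
    return o
def release(k):
    a,b,z,h,_,op=J[k];Q=q(PS[k])
    effector.move_gripper(op);ctrl.sleep(.2);o=st("open")
    p=list(o["ee_pos"]);ctrl.move_linear([p[0],p[1],max(z+.16,.2)+.01],Q,rate=.12);st("up")
E
python3 - <<'E'
from pp import *
pick("lid",True);snap("lidgrip",("side","top"));lift("lid");snap("lidlift",("side","wrist"))
E
```

```text
lid down hit=False t5.6 [ 0.4303 -0.1607  0.0172] gap 0.0501 F [-0.1  0.3 -0.2]
gripped t6.0 [ 0.4301 -0.1609  0.0175] gap 0.0220 F [-1.9  0.2  4.4]
lifted t7.6 [ 0.4292 -0.1606  0.1562] gap 0.0221 F [-0.7 -0.1 -2.5]
```

```bash
cd pics; python3 -c "
import cv2,numpy as np
a=cv2.imread('lidlift_side.png');b=cv2.imread('lidlift_wrist.png');g=cv2.imread('lidgrip_side.png')
c=lambda i:cv2.resize(i,(400,300))
cv2.imwrite('m1.png',np.hstack([cv2.resize(a[60:300,260:580],(400,300)),c(b)]))"
```

```text
(no output)
```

View pics/m1.png

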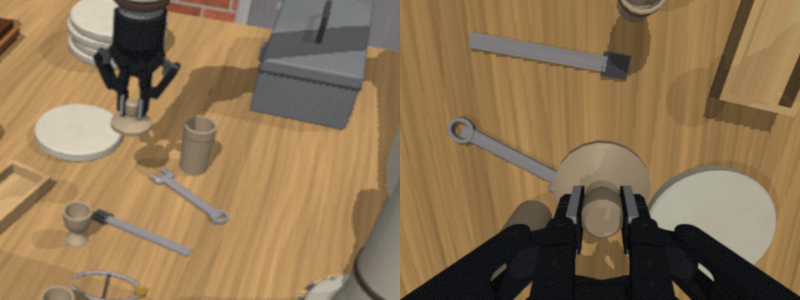

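The lid hangs level between the fingers, gripped by the knob: centred at about (130,118) in the left half, and seen in the wrist view at (600,190). Now placing it.

```bash
python3 - <<'E'
from pp import *
place("lid");release("lid");snap("lidset",("side","top"))
E
cd pics; python3 -c "
import cv2,numpy as np
c=lambda i:cv2.resize(i,(400,300))
cv2.imwrite('m2.png',np.hstack([c(cv2.imread('lidset_side.png')),c(cv2.imread('lidset_top.png'))]))"
```

```text
above t10.1 [ 0.5709 -0.2832  0.0546] gap 0.0220 F [-0.5 -0.2 -1.2]
lid set hit=True t11.0 [ 0.5705 -0.2829  0.0396] gap 0.0220 F [-0.4  0.9  4.4]
open t11.6 [ 0.5694 -0.2826  0.0385] gap 0.0500 F [ 0.3  0.2 -0.4]
up t13.2 [ 0.5689 -0.2824  0.209 ] gap 0.0501 F [ 0.2  0.1 -0.2]
```

View pics/m2.png

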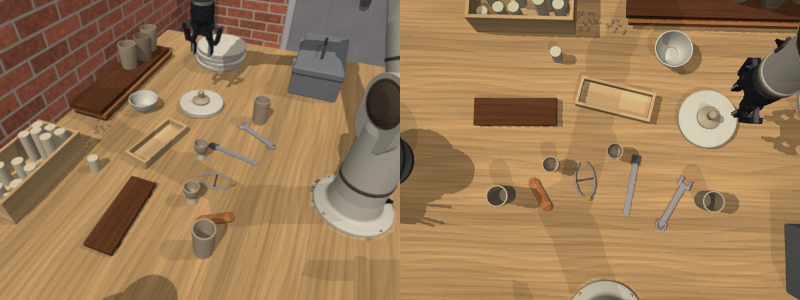

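The lid sits knob up in the middle of the bat, at (708,117) in the right half. Beaker2 is next.

```bash
python3 - <<'E'
from pp import *
pick("b2");snap("b2g",("side","wrist"));lift("b2");snap("b2l",("side","wrist"))
E
cd pics; python3 -c "
import cv2,numpy as np
c=lambda i:cv2.resize(i,(400,300))
r=lambda t:np.hstack([cv2.resize(cv2.imread(t+'_side.png')[20:260,260:580],(400,300)),c(cv2.imread(t+'_wrist.png'))])
cv2.imwrite('m3.png',np.vstack([r('b2g'),r('b2l')]))"
```

```text
b2 down hit=False t16.8 [ 0.3381 -0.2732  0.0412] gap 0.0849 F [-0.8  0.3 -0.5]
gripped t17.2 [ 0.3375 -0.2737  0.0417] gap 0.0559 F [-2.5  0.6  8.4]
lifted t18.8 [ 0.3371 -0.2729  0.1802] gap 0.0560 F [ 0.4  0.5 -1.9]
```

View pics/m3.png

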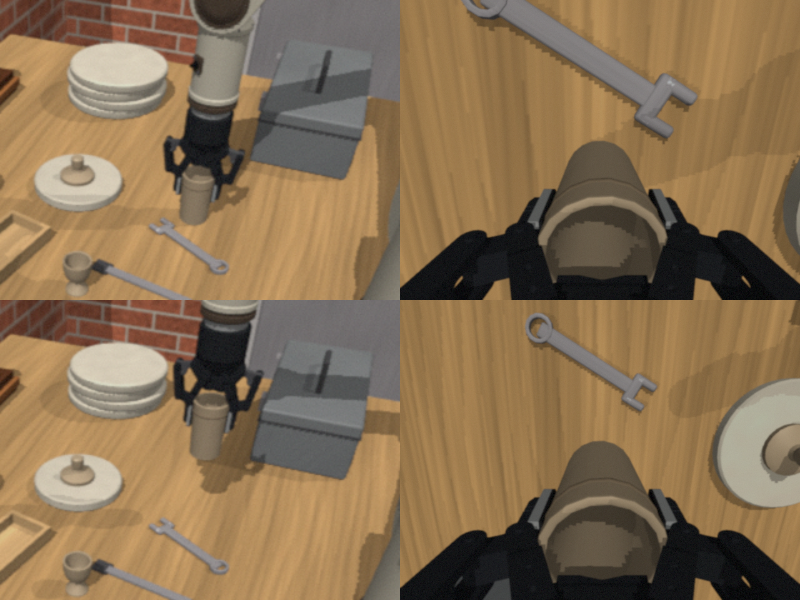

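The beaker hangs upright and centred in the jaws, in the lower row at (210,430) and (600,500). Now placing it on the board and then moving beaker1.

```bash
python3 - <<'E'
from pp import *
place("b2");snap("b2p",("side",));release("b2");snap("b2s",("side","top"))
pick("b1");lift("b1");snap("b1l",("side","wrist"))
E
cd pics; python3 -c "
import cv2,numpy as np
c=lambda i:cv2.resize(cv2.imread(i),(400,300))
cv2.imwrite('m4.png',np.vstack([np.hstack([c('b2p_side.png'),c('b2s_side.png')]),np.hstack([c('b1l_side.png'),c('b1l_wrist.png')])]))"
```

```text
above t23.1 [0.5797 0.2134 0.0766] gap 0.0564 F [ 0.4  0.1 -0.3]
b2 set hit=True t24.0 [0.5792 0.2134 0.0618] gap 0.0561 F [-0.6 -0.   4.8]
open t24.6 [0.5782 0.2127 0.0606] gap 0.0854 F [-0.7 -0.1  0.1]
up t26.0 [0.5777 0.2124 0.21  ] gap 0.0852 F [ 0.2 -0.  -0.7]
b1 down hit=False t29.5 [0.3376 0.2889 0.0412] gap 0.0852 F [0.3 0.7 0.2]
gripped t29.9 [0.3374 0.289  0.0417] gap 0.0553 F [-2.2 -0.9  6.9]
lifted t31.4 [0.3371 0.2879 0.1802] gap 0.0554 F [ 0.4 -0.2 -2. ]
```

View pics/m4.png

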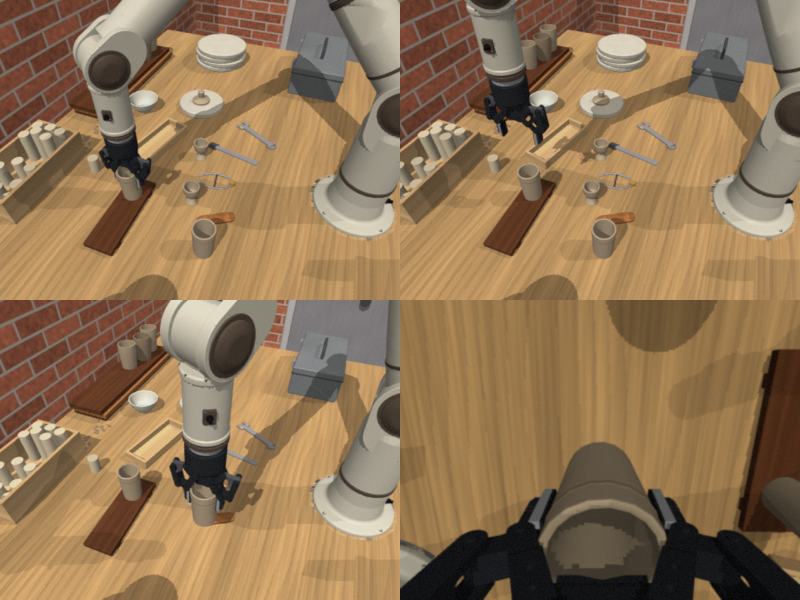

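Beaker2 stands on the board, at (530,180) in the upper right, and beaker1 is held upright. Next I'll place beaker1 and pick egg cup 1.

```bash
python3 - <<'E'
from pp import *
place("b1");release("b1");snap("b1s",("side","top"))
pick("e1");snap("e1g",("side",));lift("e1");snap("e1l",("side","wrist"))
E
cd pics; python3 -c "
import cv2,numpy as np
c=lambda i:cv2.resize(cv2.imread(i),(400,300))
cv2.imwrite('m5.png',np.vstack([np.hstack([c('b1s_side.png'),c('e1g_side.png')]),np.hstack([c('e1l_side.png'),c('e1l_wrist.png')])]))"
```

```text
above t34.2 [0.5762 0.3334 0.0766] gap 0.0554 F [-0.  -0.2 -2.1]
b1 set hit=True t35.1 [0.5757 0.3333 0.0618] gap 0.0554 F [0.2 0.  5.7]
open t35.7 [0.5748 0.3323 0.0603] gap 0.0849 F [0.5 0.4 0.5]
up t37.1 [0.5744 0.3319 0.2099] gap 0.0853 F [0.  0.2 0.5]
e1 down hit=False t40.9 [0.4246 0.1596 0.0242] gap 0.0753 F [ 1.5 -0.9 -0.3]
gripped t41.3 [0.4248 0.1595 0.0247] gap 0.0452 F [-1.   0.   5.7]
lifted t42.9 [0.4239 0.1589 0.1632] gap 0.0456 F [ 0.3 -0.1 -1. ]
```

View pics/m5.png

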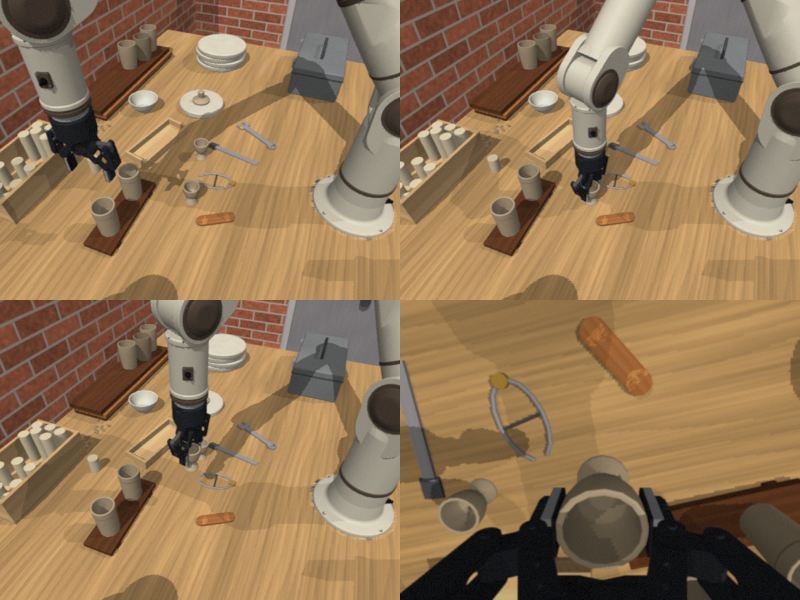

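Both beakers stand on the board, at (105,218) and (130,180) in the upper left, and egg cup 1 is held upright by the bowl. Next I'll place it and pick egg cup 2.

```bash
python3 - <<'E'
from pp import *
place("e1");release("e1");snap("e1s",("side","top"))
pick("e2");snap("e2g",("side",));lift("e2");snap("e2l",("side","wrist"))
E
cd pics; python3 -c "
import cv2,numpy as np
c=lambda i:cv2.resize(cv2.imread(i),(400,300))
cv2.imwrite('m6.png',np.vstack([np.hstack([c('e1s_side.png'),c('e1s_top.png')]),np.hstack([c('e2l_side.png'),c('e2l_wrist.png')])]))"
```

```text
above t45.8 [0.6308 0.032  0.0475] gap 0.0454 F [-0.5  0.4 -1. ]
e1 set hit=True t46.7 [0.6304 0.0321 0.0328] gap 0.0453 F [ 0.2 -0.3  4.8]
open t47.3 [0.6295 0.0318 0.0317] gap 0.0750 F [ 0.2  0.5 -0.1]
up t48.9 [0.6291 0.0316 0.2091] gap 0.0749 F [-0.5 -0.8  0.2]
e2 down hit=False t52.1 [ 0.4645 -0.0148  0.0242] gap 0.0750 F [-0.4  0.4 -0.3]
gripped t52.5 [ 0.4648 -0.015   0.0247] gap 0.0448 F [-1.  -0.4  5.4]
lifted t54.1 [ 0.4636 -0.0153  0.1632] gap 0.0451 F [ 0.3 -0.1 -0.6]
```

View pics/m6.png

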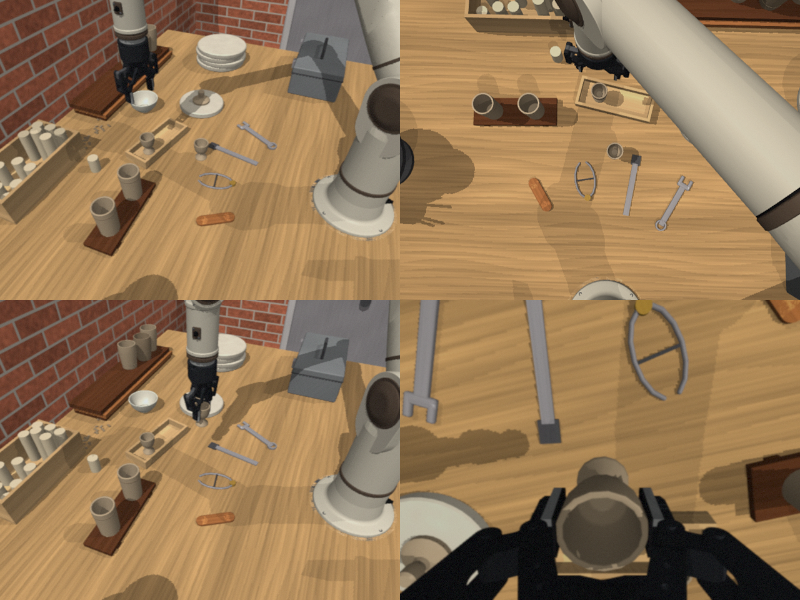

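Egg cup 1 stands in the tray, at (148,140) in the upper left, and egg cup 2 is held upright. I'll place it, back the arm away, and check everything from both cameras.

```bash
python3 - <<'E'
from pp import *
place("e2");release("e2")
ctrl.move_linear([.42,-.10,.30],q(2.92),rate=.2)
ctrl.move_ptp([.263,-.594,.231],q(1.57));st("away")
E
sed -e 's/pics\/{n}_fit/pics\/{n}_end/' look.py > look2.py
python3 - <<'E'
# final check: fits with support heights
from fit import *
import fit
for k,h in(("beaker",.02),("eggcup",.008),("jarlid",.022)): M[k]=[P+[0,0,h] for P in M[k]]
exec(open("look2.py").read().replace("from fit import *",""))
E
cd pics; python3 -c "
import cv2,numpy as np
cv2.imwrite('m7.png',np.vstack([cv2.resize(cv2.imread('top_end.png')[40:260,90:570],(660,300)),cv2.resize(cv2.imread('side_end.png')[90:430,60:480],(660,300))]))"
```

```text
above t56.5 [ 0.6098 -0.0618  0.0475] gap 0.0452 F [-1.1 -0.4 -1.1]
e2 set hit=True t57.4 [ 0.6094 -0.0615  0.0327] gap 0.0447 F [-0.7 -0.2  4.8]
open t58.0 [ 0.6085 -0.0617  0.0317] gap 0.0751 F [ 0.1 -0.4 -0.7]
up t59.7 [ 0.608  -0.0618  0.2091] gap 0.0748 F [ 0.4  0.7 -0.5]
away t63.1 [ 0.265  -0.5928  0.232 ] gap 0.0751 F [-0.1  0.6  0.1]Traceback (most recent call last):
  File "<stdin>", line 5, in <module>
  File "<string>", line 9, in <module>
TypeError: 'module' object is not callable. Did you mean: 'fit.fit(...)'?
[ WARN:0@0.034] global loadsave.cpp:275 findDecoder imread_('top_end.png'): can't open/read file: check file path/integrity
Traceback (most recent call last):
TypeError: 'NoneType' object is not subscriptable
```

```bash
python3 - <<'E'
from fit import *
for k,h in(("beaker",.02),("eggcup",.008),("jarlid",.022)): M[k]=[P+[0,0,h] for P in M[k]]
exec(open("look2.py").read().replace("from fit import *",""))
print(ctrl.observe()["t"])
E
cd pics; python3 -c "
import cv2,numpy as np
cv2.imwrite('m7.png',np.vstack([cv2.resize(cv2.imread('top_end.png')[90:260,90:570],(780,276)),cv2.resize(cv2.imread('side_end.png')[130:430,60:480],(450,321),None) if 0 else cv2.copyMakeBorder(cv2.resize(cv2.imread('side_end.png')[130:430,60:480],(450,321)),0,0,0,330,0)]))"
```

```text
top beaker 0.85 px 209.0 169.0 [0.579  0.2145] iou 0.926
top beaker 0.67 px 139.0 169.0 [0.5761 0.3332] iou 0.959
top eggcup 0.91 px 372.0 159.0 [ 0.6113 -0.0614] iou 0.964
top eggcup 0.63 px 319.0 147.0 [0.6309 0.0319] iou 0.957
top jarlid 0.65 px 494.0 187.0 [ 0.5733 -0.2833] iou 0.967
top wareboard 0.59 px 192.0 183.0 [0.5767 0.2746 0.0299] iou 0.598
top rimtray 0.86 px 344.0 160.0 [ 0.6208 -0.0144 -0.2152] iou 0.766
top bat 0.61 px 493.0 187.0 [ 0.6252 -0.2717] iou 0.159
top bat 0.58 px 491.0 190.0 [ 0.5706 -0.2817] iou 0.792
side beaker 0.91 px 168.0 345.0 [0.5744 0.3334] iou 0.97
side beaker 0.8 px 208.0 290.0 [0.578  0.2142] iou 0.972
side eggcup 0.87 px 236.0 228.0 [0.6285 0.0326] iou 0.909
side eggcup 0.7 px 266.0 203.0 [ 0.6083 -0.0604] iou 0.906
side eggcup 0.54 px 250.0 232.0 [0.5907 0.0256] iou 0.195
side jarlid 0.72 px 321.0 158.0 [ 0.5721 -0.2848] iou 0.856
side wareboard 0.61 px 192.0 354.0 [0.5769 0.2726 3.1618] iou 0.615
side rimtray 0.83 px 250.0 232.0 [ 0.6189 -0.0146 -0.222 ] iou 0.715
side bat 0.95 px 322.0 168.0 [ 0.5711 -0.2855] iou 0.755
63.9333
```

View pics/m7.png

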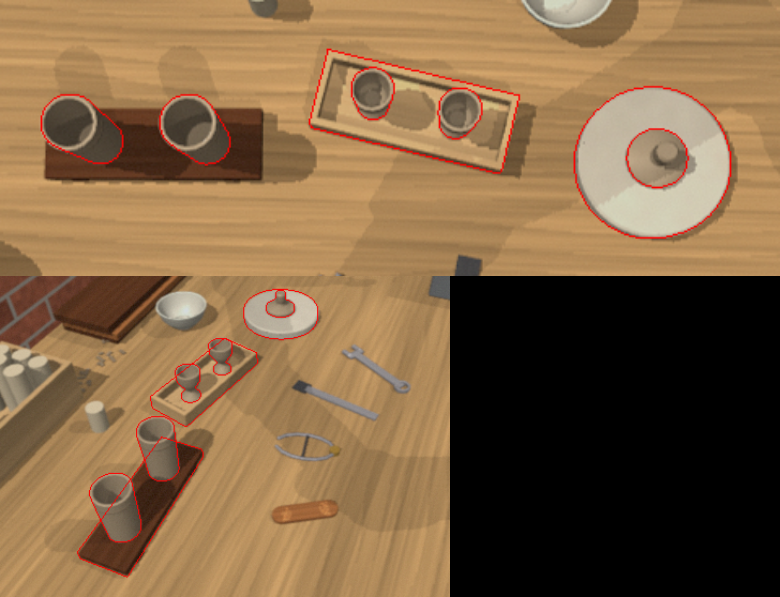

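The top view shows all five pieces upright and inside their targets: the beakers on the board at (85,130) and (195,130), the egg cups in the tray at (373,92) and (460,112), and the lid centred on the bat at (657,158). The fits put every piece within about 3 mm of its aim.

```bash
python3 -c "
from cell import *
ctrl.sign_off();print(ctrl.observe()['t'])"
```

```text
the job is handed in; nothing more can be done
the job is handed in; nothing more can be done
```

The job is handed in: both beakers stand on the ware board, both egg cups on the tray floor, and the lid lies knob up in the middle of the bat. Each piece was lowered until the wrist felt contact, then released. It took about 64 s of the 131 s allowed, and no verdict was reported.

- **Final check:** after moving the arm away I fitted each piece's outline in the top and side pictures. The lid was about 3 mm from the bat's centre. The beakers were within about 2 mm of the board's centre line and 60 mm either side of its middle. The egg cups were about 48 mm either side of the tray's middle. All stood upright with no visible lean.
- **Disagreements:** the two cameras differed by up to 3 mm. Board, tray and bat outlines matched poorly in the final pictures because the ware covers them, but their fitted positions still agreed with the first measurement. Two stray low-match detections, one for the bat and one for an egg cup, were ignored.

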